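# Return the tester stopper from the sloped rail to the amber flask

### The arm

A 6-joint arm with a two-finger parallel gripper is mounted at the origin on a cart in front of the work surface, level with it; the furniture and walls round the work are solid. World frame = base frame: x ahead of the robot, y to its left, z up, the work surface at z = 0. Lengths are in mm, angles in degrees, forces in N, time in s.
With the tool pointing down it reaches from about 350 to 850 mm from the base axis. Payload 8.1 kg.
Tool frame: the origin (TCP) lies at the very end of the fingers, on their centre line; the grasp point (between the pads) lies 19 mm behind it; z points along the fingers, y is the line along which they close (so a half turn about z gives the same grasp; the last joint's range is limited). The gripper opens to 85 mm and grips with 20 to 120 N. Pads are 22 mm wide; open, the fingers measure 114 mm over their backs; the gripper's body (76 mm by 85 mm) begins 54 mm behind the grasp point. The pads swing forward as they close: fully open they stand 13 mm farther back than shut.
Start: joints at [-80.122, 7.471, 85.268, -0, 87.261, -4.893], TCP at [152.993, -580.171, 231.292] pointing down, gripper open.
Joint ranges: [-169.43, 169.43], [-51.17, 129.36], [1.28, 143.12], [-76.62, 256.62], [0, 156.53], [-152.29, 152.29]. Speed limits (degrees/s): [136.94, 136.94, 159.86, 180, 180, 180].

### API

Orientations are given as [roll, pitch, yaw] about the fixed x, y, z axes, in that order (R = Rz(yaw) Ry(pitch) Rx(roll)).
In Python, from bench import * gives the robot as it stands.
- The arm moves only by the tool play_rows, never from a script. Its argument "increments" is a list of rows, each a list of 3 entries, a list of its own where there are three numbers: the gripper's target within -1 to 1 (fully open at 1, half-way at 0, shut at -1), then the shift along the tool's x, y, z in mm, then the turn about the tool's z in rad. A call has 1 to 12 rows; each row shifts and turns the commanded pose from where the row before left it, along the tool's axes as they then stand; what a row does not reach is not made up. A row lasts 1/12 s, in which the tool goes at most 41.7 mm and 7.16 degrees, less where a joint would pass 70% of its speed; a pose out of reach is approached as far as the arm can. A call is refused whole if a number of a shift passes 41.7 or a number of a turn 0.125, either way. A call with a gripper value outside its range is refused whole. The fingers move at their own pace and stop on an object; "force" is the grip in N (left out, the last holds). Time passes only in rows, so rows that do not move let the fingers close. It gives the time, the measured TCP pose, the force, the opening and the grip force at its end, in the units of the state.
- sense(): the state, without advancing time (a new reading comes with each control period).
- snapshot(name): name is "scene" or "top" or "wrist"; returns a dict with "color" (384x512x3 uint8, red, green, blue), "intrinsics" (3x3 intrinsics, pixels), "world_from_camera" (4x4, takes a point from camera to world coordinates). Camera axes: x right, y down, z forward; pixel columns grow to the right and rows downward; lengths in mm; the calibration is good to about 2 mm. A picture is of the moment at which its call begins. There is no depth.
- hand_in(): hands the job in; it is judged then, once.
Trained networks look in a picture, given as the dict that the camera call returned (one of the last four; its "shot" number tells which), for a name from the list of things; names that differ only in an ending like _2 or _b are one class to them, and where a whole thing is asked for, a point or a joint stands for the part that bears it (a point fixed in the world has none). Each returns a list of dicts, best first, with "p" (0 to 1); they miss things now and then, are a little off and sometimes report something else, mostly with a low value. They report only what shows in the picture. A call takes as long as a camera call.
- find_in(query, picture): "xyz" ([x, y, z] in mm, in the coordinates of the camera as it stood for that picture, good to about 4 mm: the middle of the surface that is visible of it).
- regions_of(query, picture): "mask" (384x512 bool, what is visible of it).
- pinpoint(query, picture): "xyz" ([x, y, z] in mm, in the coordinates of the camera as it stood for that picture, good to about 4 mm: a listed point, or the origin of a listed thing).
The state is a dict: "time": time; "joint_pos": joint angles; "qd": joint speeds; "joint_efforts": joint torques, N m; "tool_pos": TCP position; "tcp_rot": TCP orientation; "ft_force": force on the tool from outside, world axes, zero at the start; "wrist_torque": the same for the moment, N m; "finger_gap": finger opening in mm; "grip_force": force on a finger pad.
Only numpy, scipy, OpenCV 4.12 (cv2) and the standard library are available. Lean on these libraries where they do the work, as an engineer would, in place of code of your own. Each camera call takes 0.05 s, during which the arm holds its last target. There are 200 camera calls.

### The job

The amber tester flask stands open; its stopper is parked in the T-track on the sloped stand. Slide the stopper along the track to the open end, lift it off there, and set it upright into the neck of the amber flask until its collar sits flush on the rim, then let go. Leave the amber flask standing where it is, and do not disturb the closed green flask, the two small roll-on bottles or the balm tin in front of the stand.

Things in the scene. Friction and masses are not known exactly. Their poses are not given: they have to be found in the camera images.
- stopper: Loose stopper, 60 g, 82 mm long, round about its z. Origin: centre of its foot's underside, +z up to the knob. Along z: brass foot 23 mm diameter (0-5.5 mm, chamfered below), stem 9 mm (to 14), cork taper 20 to 28 mm (14-34), brass collar 38 mm (34-39), wooden knob 23 mm (39-82). It starts with its foot captive in the track, at track y = -75 to -10 mm, about square to the face (play up to 6 degrees)
- collar (a point): centre of the underside of the stopper's collar, 34 mm above the foot's underside; this face rests on the flask's rim when seated
- knob (a point): on the stopper's axis at half height of its straight wooden knob (the place to grip), 61 mm above the foot's underside
- track: Fixed aluminium T-track on a wooden stand (90 x 230 mm, 80 mm high), level along its length, its face sloped 25 degrees towards the robot. Origin: middle of the channel floor, 61 mm above the table; y along the track to the open end, z square out of the face, x up the slope. Channel 26 mm wide, 7 mm high, under two 4 mm lips with a 14 mm slot, from y = -107 mm (black block, closed end) to +60 mm
- open_end (a point): point on the channel floor at y = +90 mm in the track's frame, middle of the lip-free part (y = +60 to +115 mm): with the stopper's axis at y = 75 mm or more its foot lifts straight out along the track's z. Beyond y = 115 mm the end is open; an unheld stopper topples there
- amber_flask: Loose open flask of amber glass with a paper band, 0.6 kg, origin at the centre of its underside, z up. Round body 72 mm diameter to 38 mm high, shoulder to 53 mm, then a straight neck, 38 mm outer and 30 mm inner diameter, to the rim at 94 mm; bore 41 mm deep. It may stand in either of the two flask places left of the stand
- mouth (a point): centre of the amber flask's rim plane, 94 mm above its underside
- green_flask: Bystander: green glass flask of the same shape, closed by its own fixed stopper (top of its knob at 142 mm). Origin at the centre of its underside.
- roller_a: Bystander: loose brown roll-on bottle, 27 mm diameter, 78 mm high, black cap; origin at the centre of its underside
- roller_b: Bystander: loose dark green roll-on bottle, 27 mm diameter, 78 mm high, black cap; origin at the centre of its underside
- balm_tin: Bystander: loose round green balm tin between the robot and the stand, 62 mm diameter, 24 mm high; origin at the centre of its underside

How it is judged (in metres and radians):
On the way:
1. the stopper has been slid to the open end: its foot is past the end of the lips and still down in the channel (y of stopper in the frame of track above 0.068 m and z of stopper in the frame of track below 0.006 m and x of stopper in the frame of track between -0.008 and 0.008 m).
At the end, for the whole second after the job is handed in: The stopper is in the amber flask's neck, its collar within 4 mm of centred and flush on the rim, upright within 4 degrees and at rest; the amber flask stands upright on the table, at rest and within 30 mm of where it began (distance between collar and mouth below 0.004 m and angle between stopper's own z axis and vertical below 0.07 rad and angle between amber_flask's own z axis and vertical below 0.05 rad and height (world z) of amber_flask below 0.004 m and distance of amber_flask from where it was at the start of the episode below 0.03 m and linear speed of each of stopper, amber_flask below 0.02 m/s); the robot touches nothing.
It fails at once if the green flask is shifted more than 30 mm or tipped (distance of green_flask from where it was at the start of the episode above 0.03 m or angle between green_flask's own z axis and vertical above 0.35 rad).
It fails at once if the brown roll-on bottle is shifted more than 30 mm or tipped (distance of roller_a from where it was at the start of the episode above 0.03 m or angle between roller_a's own z axis and vertical above 0.35 rad).
It fails at once if the green roll-on bottle is shifted more than 30 mm or tipped (distance of roller_b from where it was at the start of the episode above 0.03 m or angle between roller_b's own z axis and vertical above 0.35 rad).
It fails at once if the balm tin is shifted more than 30 mm or tipped (distance of balm_tin from where it was at the start of the episode above 0.03 m or angle between balm_tin's own z axis and vertical above 0.35 rad).
It fails at once if the amber flask is tipped (angle between amber_flask's own z axis and vertical above 0.35 rad).
It also fails if it takes over 56 s, if anything falls off the work surface, if the arm or the gripper's body presses on something with over 40 N, if the wrist force passes 120 N, or if a joint passes its speed limit or range.

## Working session

There is one attempt and no reset: what is moved stays moved. The work goes in short steps, Python scripts to look and compute and a tool call to move; the robot and the scene stay as the last step left them, time stands still between calls to the robot, and variables do not carry over. Pictures are saved under pics/ and viewed, at most 10 in all, crops included, and the job is handed in when it is done.

Besides the shell and the picture viewer there is one more tool, called after ">>>" as name([rows], argument=value, ...), one row to a line, values as JSON. play_rows: Moves the arm, as the interface text tells. Its arguments: {"type":"object","properties":{"increments":{"type":"array","items":{"type":"array"}},"force":{"type":"number"}},"required":["increments"]}

```bash
mkdir -p pics; cat > h.py <<'E'
from bench import *
import numpy as np, cv2
from scipy.spatial.transform import Rotation as R
def w(s,p): T=np.array(s["world_from_camera"]); return (T[:3,:3]@np.array(p)+T[:3,3]).round(1)
def save(s,n): cv2.imwrite("pics/"+n,cv2.cvtColor(s["color"],cv2.COLOR_RGB2BGR))
E
python3 - <<'E'
from h import *
a=snapshot("scene");b=snapshot("top")
cv2.imwrite("pics/a.png",cv2.cvtColor(cv2.resize(np.vstack([a["color"],b["color"]]),(450,600) if 0 else (400,600)),cv2.COLOR_RGB2BGR))
print(sense())
for s in(a,b):
  for q in["stopper","collar","knob","track","open_end","amber_flask","mouth","green_flask","roller_a","balm_tin"]:
    print(q,[(w(s,d["xyz"]).tolist(),round(d["p"],2)) for d in pinpoint(q,s)[:3]])
E
```

```text
{'time': 0.1, 'joint_pos': array([-8.01204708e+01,  7.51066937e+00,  8.53239536e+01,  1.37823622e-03,
        8.72613702e+01, -4.89279868e+00]), 'qd': array([ 0.1485312 , -0.06868517, -0.17437612,  0.07823499, -0.08856244,
        0.06986437]), 'joint_efforts': array([ 1.02855021e-03, -5.70949244e+01, -5.01946700e+01, -2.08697179e-04,
        8.13142397e-03,  1.02311418e-05]), 'tool_pos': array([ 152.93423359, -579.66677257,  230.3417342 ]), 'tcp_rot': array([-1.79904474e+02, -9.55895173e-03,  1.47722529e+01]), 'ft_force': array([ 0.37453241,  0.39741613, -1.42969988]), 'wrist_torque': array([-0.00305871,  0.00587853, -0.00340552]), 'grip_force': 0.0, 'finger_gap': 85.37814530256907}
stopper [([664.9, 43.7, 61.5], 0.61), ([435.2, 319.8, 1.4], 0.38)]
collar [([649.3, 37.2, 92.2], 0.61)]
knob [([634.2, 35.7, 116.7], 0.5)]
track [([660.9, 65.1, 62.9], 0.87)]
open_end [([633.5, 149.8, 62.2], 0.8)]
amber_flask [([436.5, 316.9, -1.7], 0.71)]
mouth [([432.7, 320.0, 94.4], 0.58)]
green_flask [([584.4, 359.3, -0.3], 0.66)]
roller_a [([705.5, 363.9, 1.8], 0.65), ([703.4, 314.0, -1.1], 0.62)]
balm_tin [([428.4, 110.1, -1.0], 0.86), ([429.0, 319.6, 95.2], 0.62)]
stopper [([666.8, 42.9, 58.5], 0.64)]
collar [([649.5, 37.3, 94.0], 0.81)]
knob [([638.6, 35.8, 117.0], 0.81)]
track [([659.1, 68.3, 60.2], 0.88)]
open_end [([636.4, 152.6, 60.9], 0.71), ([432.9, 314.8, -4.5], 0.28)]
amber_flask [([433.4, 317.2, -3.3], 0.9)]
mouth [([441.8, 322.0, 94.9], 0.72)]
green_flask [([590.6, 362.7, -0.1], 0.59)]
roller_a [([702.1, 309.9, -2.0], 0.69), ([707.1, 359.0, -0.4], 0.52), ([434.6, 316.3, -0.9], 0.36)]
balm_tin [([426.5, 110.4, 2.0], 0.81), ([698.6, 310.4, -3.0], 0.32)]
```

View pics/a.png

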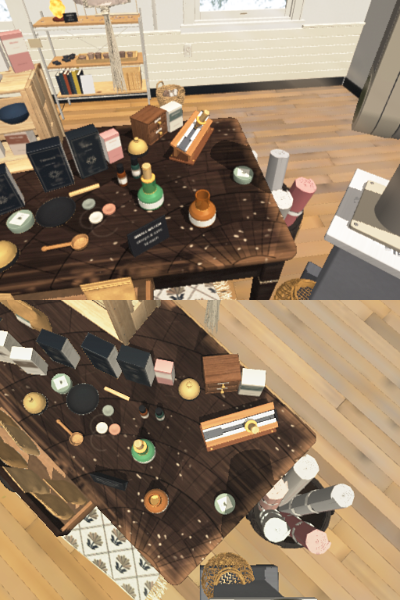

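Scene matches the networks: the stopper is in the track near (640, 36), the amber flask at about (435, 318), and the track yaw is about 16.5°. I'll move above the stopper.

>>> play_rows([
  [1,[26,-19.5,0],-0.03],
  [1,[26,-19.5,0],0],
  [1,[26,-19.5,0],0],
  [1,[26,-19.5,0],0],
  [1,[26,-19.5,0],0],
  [1,[26,-19.5,0],0],
  [1,[26,-19.5,0],0],
  [1,[26,-19.5,0],0],
  [1,[26,-19.5,0],0],
  [1,[26,-19.5,0],0],
  [1,[26,-19.5,0],0],
  [1,[26,-19.5,0],0],
], force=40)

```text
time: 2.1
tool_pos: [387.2, -266.5, 231.6]
tcp_rot: [180.0, -0.0, 16.5]
ft_force: [0.9, 0.4, -0.3]
finger_gap: 85.4
grip_force: 0.0
```

>>> play_rows([
  [1,[26,-19.5,0],0],
  [1,[26,-19.5,0],0],
  [1,[26,-19.5,0],0],
  [1,[26,-19.5,0],0],
  [1,[26,-19.5,0],0],
  [1,[26,-19.5,0],0],
  [1,[26,-19.5,0],0],
  [1,[26,-19.5,0],0],
  [1,[26,-19.5,0],0],
  [1,[26,-19.5,0],0],
  [1,[0,0,0],0],
  [1,[0,0,0],0],
])

```text
time: 3.1
tool_pos: [580.9, -5.5, 230.9]
tcp_rot: [-180.0, 0.0, 16.7]
ft_force: [-0.3, 0.4, 0.2]
finger_gap: 85.4
grip_force: 0.0
```

```bash
python3 - <<'E'
from h import *
a=snapshot("wrist");b=snapshot("top");c=snapshot("scene")
save(a,"w1.png")
st=sense();print(st["tool_pos"],st["tcp_rot"])
for s in(a,b,c):
  for q in["stopper","collar","knob","track","open_end","mouth"]:
    print(q,[(w(s,d["xyz"]).tolist(),round(d["p"],2)) for d in pinpoint(q,s)[:2]])
E
```

```text
[580.07108965  -7.73424508 231.22609498] [1.79990629e+02 2.58136893e-02 1.64588407e+01]
stopper [([666.6, 45.4, 59.6], 0.7), ([634.3, 150.5, 57.9], 0.52)]
collar [([649.4, 39.7, 86.8], 0.84)]
knob [([635.2, 36.8, 111.3], 0.82)]
track [([662.9, 66.2, 59.2], 0.66)]
open_end []
mouth []
stopper [([667.8, 45.5, 60.7], 0.58)]
collar [([652.9, 37.5, 93.9], 0.67)]
knob [([637.9, 34.2, 114.2], 0.81)]
track [([660.3, 70.1, 57.7], 0.95)]
open_end [([635.8, 151.1, 57.9], 0.61)]
mouth [([439.4, 321.2, 96.9], 0.69)]
stopper [([665.5, 48.2, 59.5], 0.8)]
collar [([650.4, 41.3, 88.2], 0.64)]
knob [([634.0, 36.0, 115.7], 0.54), ([667.7, 45.1, 60.2], 0.49)]
track [([662.1, 62.9, 63.9], 0.7)]
open_end [([633.4, 149.1, 60.0], 0.96)]
mouth [([431.2, 318.8, 94.8], 0.82)]
```

View pics/w1.png

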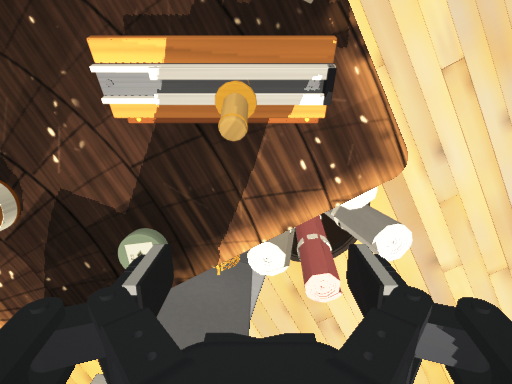

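The wrist view shows the stopper at about (235, 110), with the lip-free end on the left at about (125, 83). The track runs level in the image, so the yaw is right. Next I lower over the knob and grip it.

>>> play_rows([
  [1,[16,-6.4,5],0],
  [1,[16,-6.4,5],0],
  [1,[16,-6.4,5],0],
  [1,[15.7,-6.3,5],0],
  [1,[0,0,22],0],
  [1,[0,0,22],0],
  [1,[0,0,22],0],
  [1,[0,0,22],0],
  [1,[0,0,22],0],
  [1,[0,0,0],0],
  [1,[0,0,0],0],
  [1,[0,0,0],0],
])

```text
time: 5.15
tool_pos: [635.0, 35.5, 102.7]
tcp_rot: [180.0, -0.1, 16.5]
ft_force: [0.1, 0.6, 0.4]
finger_gap: 85.5
grip_force: 0.0
```

```bash
python3 - <<'E'
from h import *
a=snapshot("wrist");b=snapshot("top");c=snapshot("scene")
save(a,"w2.png")
st=sense();print(st["tool_pos"],st["tcp_rot"],st["ft_force"])
for s in(a,b,c):
  for q in["stopper","collar","knob"]:
    print(q,[(w(s,d["xyz"]).tolist(),round(d["p"],2)) for d in pinpoint(q,s)[:2]])
E
```

```text
[635.78357525  35.4621579  103.67873864] [179.93900164  -0.19437877  16.49197262] [-0.62786546 -0.34140884  0.52523198]
stopper [([665.6, 47.0, 61.4], 0.79)]
collar []
knob [([635.6, 37.0, 111.1], 0.88)]
stopper []
collar []
knob []
stopper [([670.1, 46.8, 59.0], 0.47)]
collar [([649.1, 40.4, 91.3], 0.44)]
knob [([638.3, 36.2, 115.2], 0.44), ([430.8, 318.5, 94.3], 0.18)]
```

View pics/w2.png

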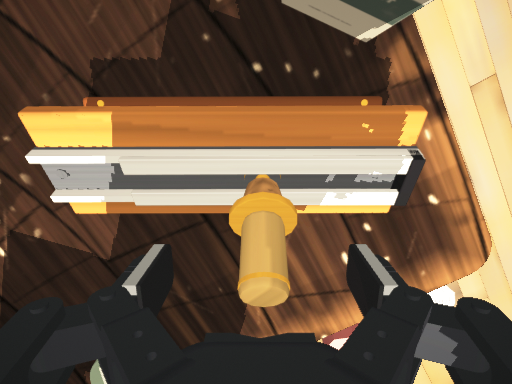

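The knob at about (263, 255) is centred between the pads at about (150, 265) and (375, 265). I'll close the gripper.

>>> play_rows([
  [-1,[0,0,0],0],
  [-1,[0,0,0],0],
  [-1,[0,0,0],0],
  [-1,[0,0,0],0],
  [-1,[0,0,0],0],
  [-1,[0,0,0],0],
  [-1,[0,0,0],0],
  [-1,[0,0,0],0],
  [-1,[0,0,0],0],
  [-1,[0,0,0],0],
  [-1,[0,0,0],0],
], force=30)

```text
time: 6.67
tool_pos: [634.3, 35.5, 101.3]
tcp_rot: [-180.0, 0.0, 16.5]
ft_force: [-1.0, 0.3, -0.8]
finger_gap: 22.1
grip_force: 32.0
```

>>> play_rows([
  [-1,[0,-3,0],0],
  [-1,[0,-6,0],0],
  [-1,[0,-6,0],0],
  [-1,[0,-6,0],0],
  [-1,[0,-6,0],0],
  [-1,[0,-6,0],0],
  [-1,[0,-6,0],0],
  [-1,[0,-6,0],0],
  [-1,[0,-6,0],0],
  [-1,[0,-6,0],0],
  [-1,[0,-3,0],0],
])

```text
time: 7.58
tool_pos: [617.0, 93.9, 101.4]
tcp_rot: [-180.0, -0.0, 16.5]
ft_force: [-1.3, -1.4, 0.6]
finger_gap: 22.0
grip_force: 32.2
```

Low force. Continuing the slide.

>>> play_rows([
  [-1,[0,-5,0],0],
  [-1,[0,-5,0],0],
  [-1,[0,-5,0],0],
  [-1,[0,-5,0],0],
  [-1,[0,-5,0],0],
  [-1,[0,-5,0],0],
  [-1,[0,-5,0],0],
  [-1,[0,-5,0],0],
  [-1,[0,-5,0],0],
  [-1,[0,-4,0],0],
  [-1,[0,-1,0],0],
  [-1,[0,0,0],0],
])

```text
time: 8.58
tool_pos: [602.9, 141.6, 101.4]
tcp_rot: [-180.0, -0.0, 16.5]
ft_force: [-1.7, 0.1, 2.3]
finger_gap: 22.3
grip_force: 32.3
```

```bash
python3 - <<'E'
from h import *
a=snapshot("wrist");b=snapshot("top");c=snapshot("scene")
save(a,"w3.png")
st=sense();print(st["tool_pos"],st["tcp_rot"],st["ft_force"],st["wrist_torque"])
for s in(a,b,c):
  for q in["stopper","collar","knob","open_end","track"]:
    print(q,[(w(s,d["xyz"]).tolist(),round(d["p"],2)) for d in pinpoint(q,s)[:2]])
E
```

```text
[602.97183095 141.39633896 101.34143028] [-1.79949002e+02  6.09639010e-04  1.64968510e+01] [-2.37211308  2.16505042  4.22140797] [0.40700725 0.4237605  0.04833875]
stopper [([635.9, 149.4, 58.4], 0.69)]
collar [([617.6, 146.4, 90.5], 0.7)]
knob [([605.9, 142.9, 112.4], 0.78)]
open_end [([634.4, 150.5, 60.8], 0.84)]
track [([663.3, 61.9, 62.1], 0.76)]
stopper []
collar []
knob []
open_end []
track [([660.4, 71.6, 61.5], 0.54)]
stopper [([634.4, 152.7, 61.5], 0.53)]
collar [([621.4, 147.9, 91.4], 0.7)]
knob [([603.7, 142.2, 116.6], 0.58)]
open_end [([434.4, 320.3, -1.1], 0.68)]
track [([659.2, 66.3, 61.9], 0.71)]
```

View pics/w3.png

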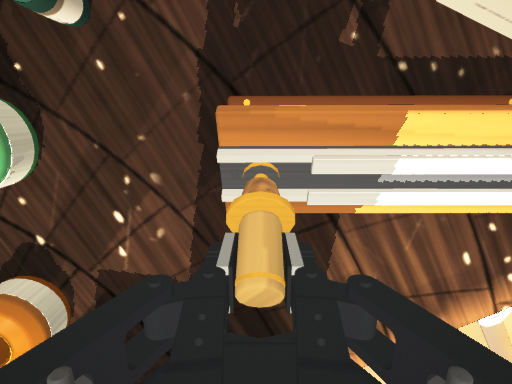

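The foot at about (262, 170) now lies past the lip ends (x≈308) and in the channel. The tool only stays vertical, so I'll pivot the stopper upright in the grip against the channel's up-slope wall.

>>> play_rows([
  [-1,[2.5,0,-1],0],
  [-1,[4.6,0,-3.3],0],
  [-1,[4.9,0,-3],0],
  [-1,[5.1,0,-2.4],0],
  [-1,[0,0,0],0],
], force=20)

```text
time: 9.9
tool_pos: [619.6, 145.4, 110.4]
tcp_rot: [180.0, 0.1, 16.5]
ft_force: [-3.3, -1.7, -2.5]
finger_gap: 22.1
grip_force: 31.4
```

```bash
cat > m.py <<'E'
from h import *
import sys
a=snapshot("wrist");c=snapshot("scene")
save(a,sys.argv[1])
st=sense();print(st["tool_pos"],st["ft_force"],st["finger_gap"],st["time"])
for s in(a,c):
  for q in["stopper","collar","knob","mouth"]:
    print(q,[(w(s,d["xyz"]).tolist(),round(d["p"],2)) for d in pinpoint(q,s)[:2]])
E
python3 m.py w4.png
```

```text
[619.33934214 145.39031875 110.267593  ] [-3.75756326 -2.01804634 -2.71431463] 21.97508742894991 10.0
stopper [([634.8, 150.7, 62.0], 0.64)]
collar [([624.5, 148.3, 96.2], 0.67)]
knob [([616.4, 146.3, 125.2], 0.74)]
mouth []
stopper [([635.9, 152.5, 64.9], 0.65)]
collar [([626.0, 147.0, 95.9], 0.54)]
knob [([637.6, 152.8, 64.8], 0.69), ([657.8, 67.8, 61.0], 0.66)]
mouth [([429.8, 321.2, 91.5], 0.7)]
```

The pivot works; the tilt is now about 16°. Continuing.

>>> play_rows([
  [-1,[5.3,0,-2.1],0],
  [-1,[5.4,0,-1.7],0],
  [-1,[5.7,0,-1.1],0],
  [-1,[0,0,0],0],
])

```text
time: 10.73
tool_pos: [636.4, 150.9, 116.7]
tcp_rot: [-180.0, -0.1, 16.5]
ft_force: [-3.9, -0.8, -0.0]
finger_gap: 21.7
grip_force: 31.9
```

```bash
python3 m.py w5.png
```

```text
[636.0379132  150.79153869 116.52976766] [-1.7983917   0.20753026 -0.51352411] 21.92852379733502 10.8333
stopper [([633.6, 152.1, 65.3], 0.62)]
collar [([634.5, 152.0, 102.4], 0.75)]
knob [([629.1, 152.0, 127.4], 0.77)]
mouth []
stopper [([633.0, 153.0, 65.5], 0.79)]
collar [([631.6, 153.4, 102.1], 0.73)]
knob [([630.9, 149.0, 131.8], 0.5)]
mouth [([432.2, 319.2, 92.8], 0.64), ([636.3, 154.3, 71.1], 0.17)]
```

View pics/w5.png

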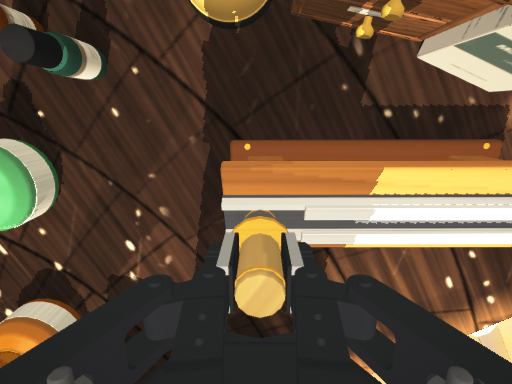

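Nearly upright (about 3° left). A small last push, then lift straight out.

>>> play_rows([
  [-1,[3,0,-0.2],0],
  [-1,[0,0,-3],0],
  [-1,[0,0,-6],0],
  [-1,[0,0,-9],0],
  [-1,[0,0,-10],0],
  [-1,[0,0,-10],0],
  [-1,[0,0,-10],0],
  [-1,[0,0,-10],0],
  [-1,[0,0,-8],0],
  [-1,[0,0,-4],0],
  [-1,[0,0,0],0],
], force=40)

```text
time: 12.15
tool_pos: [638.9, 151.4, 187.9]
tcp_rot: [180.0, -0.1, 16.5]
ft_force: [-0.6, 0.2, -1.3]
finger_gap: 21.8
grip_force: 39.4
```

```bash
cat >> m.py <<'E'
for n in range(2):
  s=snapshot("top");print("top",[(q,[w(s,d["xyz"]).tolist() for d in pinpoint(q,s)[:1]]) for q in ["mouth","stopper","collar","knob","amber_flask"]])
E
python3 m.py w6.png
```

```text
[638.00952117 151.30374726 185.91946793] [-0.66617506 -0.00787739 -0.30906504] 21.994851650093427 12.25
stopper [([632.4, 151.7, 136.0], 0.56)]
collar [([634.0, 152.9, 171.4], 0.93)]
knob [([637.3, 149.8, 197.8], 0.75)]
mouth [([433.4, 316.6, 94.2], 0.67), ([704.9, 365.3, 0.0], 0.26)]
stopper [([635.5, 154.7, 136.4], 0.72)]
collar [([635.5, 150.0, 171.5], 0.59)]
knob [([630.7, 151.0, 204.2], 0.61)]
mouth [([431.9, 318.9, 93.1], 0.91), ([700.2, 313.1, -0.2], 0.35)]
top [('mouth', [[441.1, 321.8, 92.6]]), ('stopper', [[587.9, 359.8, -2.8]]), ('collar', [[633.9, 150.1, 170.4]]), ('knob', [[636.7, 147.3, 199.4]]), ('amber_flask', [[433.1, 319.5, -5.8]])]
top [('mouth', [[439.7, 321.1, 96.7]]), ('stopper', [[633.0, 148.7, 138.8]]), ('collar', [[634.6, 148.8, 174.3]]), ('knob', [[636.7, 150.2, 201.0]]), ('amber_flask', [[430.9, 316.1, -2.9]])]
```

>>> play_rows([
  [-1,[-10,-11,0],0],
  [-1,[-20,-21,0],0],
  [-1,[-20,-21,0],0],
  [-1,[-20,-21,0],0],
  [-1,[-20,-22,0],0],
  [-1,[-20,-22,0],0],
  [-1,[-20,-22,0],0],
  [-1,[-20,-22,0],0],
  [-1,[-20,-22,0],0],
  [-1,[-20,-22,0],0],
  [-1,[-14,-12,0],0],
  [-1,[0,0,0],0],
])

```text
time: 14.25
tool_pos: [377.8, 304.0, 186.2]
tcp_rot: [-179.9, 0.0, 16.7]
ft_force: [-0.0, -0.5, 0.2]
finger_gap: 21.9
grip_force: 39.4
```

```bash
python3 m.py w7.png; python3 - <<'E'
from h import *
for n in("wrist","scene","top"):
  s=snapshot(n); T=np.linalg.inv(np.array(s["world_from_camera"]));K=np.array(s["intrinsics"])
  c=np.array([434.,319,94]); 
  im=s["color"].copy()
  t=np.linspace(0,6.283,40)
  P=np.array([c+[r*np.cos(x),r*np.sin(x),0] for r in(15,19) for x in t])
  u=(T[:3,:3]@P.T).T+T[:3,3];u=(K@u.T).T;u=u[:,:2]/u[:,2:]
  m=u.mean(0).astype(int);f=3 if n=="wrist" else 8
  h=130//(1 if n=="wrist" else 3)
  x0,y0=max(0,m[0]-h),max(0,m[1]-h)
  cr=cv2.resize(im[y0:m[1]+h,x0:m[0]+h],None,fx=f,fy=f,interpolation=cv2.INTER_CUBIC)
  for p in u: cv2.circle(cr,tuple(((p-[x0,y0]+.5)*f).astype(int)),2,(0,255,255),-1)
  cr=cv2.resize(cr,(400,int(400*cr.shape[0]/cr.shape[1])) )[:500]
  cv2.imwrite(f"pics/z_{n}.png",cv2.cvtColor(cr,cv2.COLOR_RGB2BGR)); print(n,m)
a=[cv2.resize(cv2.imread(f"pics/z_{n}.png"),(400,300 if 0 else 400)) for n in("wrist","scene")]
b=cv2.imread("pics/z_top.png")
cv2.imwrite("pics/z.png",cv2.resize(np.hstack(a+[cv2.resize(b,(400,400))]),(798,266)))
E
```

```text
[380.47488083 302.76188241 186.43097036] [-0.23555074  0.48472336 -0.57934816] 22.124672979487183 14.35
stopper [([372.9, 305.9, 137.0], 0.68)]
collar [([373.6, 304.3, 168.5], 0.89)]
knob [([373.5, 306.1, 198.1], 0.59)]
mouth [([437.9, 317.3, 92.0], 0.75)]
stopper [([378.2, 307.6, 138.4], 0.64)]
collar [([373.8, 303.5, 174.1], 0.76), ([377.6, 306.5, 137.4], 0.44)]
knob [([373.3, 302.2, 203.7], 0.61)]
mouth []
top [('mouth', []), ('stopper', []), ('collar', [[707.7, 358.9, 0.6]]), ('knob', []), ('amber_flask', [])]
top [('mouth', []), ('stopper', [[661.3, 70.3, 61.9]]), ('collar', []), ('knob', []), ('amber_flask', [])]
wrist [259 129]
scene [258 249]
top [195 255]
```

View pics/z.png

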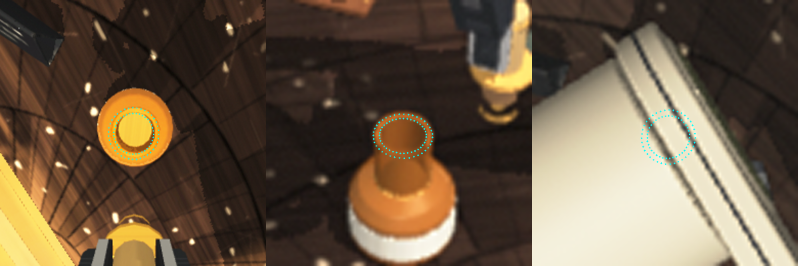

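View pics/z_wrist.png

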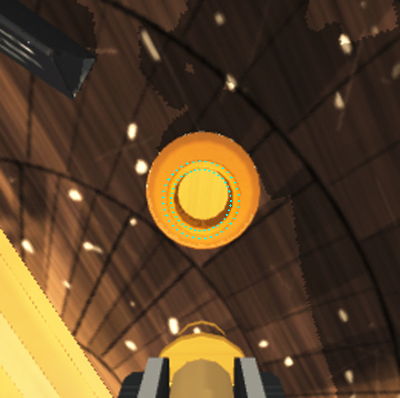

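```bash
python3 - <<'E'
from h import *
s=snapshot("wrist");st=sense();print(st["tool_pos"])
T=np.array(s["world_from_camera"]);K=np.array(s["intrinsics"])
m=regions_of("stopper",s)[0]["mask"];ys,xs=np.nonzero(m)
print("mask",ys.min(),xs[ys==ys.min()].mean(),[(r,xs[ys==r].min(),xs[ys==r].max()) for r in range(ys.min(),ys.min()+40,4)])
Ti=np.linalg.inv(T);y=np.deg2rad(16.5);ex=np.array([np.cos(y),np.sin(y),0]);ey=np.array([np.sin(y),-np.cos(y),0])
def pr(P): u=(Ti[:3,:3]@P.T).T+Ti[:3,3];u=(K@u.T).T;return u[:,:2]/u[:,2:]
t=np.linspace(0,6.283,72)
tcp=np.array([381.1,302.6,0])
for off in(-8,-5,-2):
  for n,r,z in(("foot",11.5,140),("collar",19,173.5)):
    c=tcp+off*ex+[0,0,z]
    u=pr(np.array([c+r*np.cos(a)*ex+r*np.sin(a)*ey for a in t]));print(off,n,u[u[:,1].argmin()].round(1),u[:,0].min().round(1),u[:,0].max().round(1))
cr=cv2.resize(s["color"][180:290,190:330],None,fx=4,fy=4);cv2.imwrite("pics/c.png",cr[:,:,::-1])
E
```

```text
[380.59113681 302.46339011 186.08853657]Traceback (most recent call last):
  File "<stdin>", line 5, in <module>
    return umr_minimum(a, axis, None, out, keepdims, initial, where)
ValueError: zero-size array to reduction operation minimum which has no identity
```

```bash
python3 - <<'E'
from h import *
s=snapshot("wrist")
T=np.array(s["world_from_camera"]);K=np.array(s["intrinsics"])
Ti=np.linalg.inv(T);y=np.deg2rad(16.5);ex=np.array([np.cos(y),np.sin(y),0]);ey=np.array([np.sin(y),-np.cos(y),0])
def pr(P): u=(Ti[:3,:3]@P.T).T+Ti[:3,3];u=(K@u.T).T;return u[:,:2]/u[:,2:]
t=np.linspace(0,6.283,72)
tcp=np.array([381.1,302.6,0])
for off in(-8,-5,-2):
  for n,r,z in(("foot",11.5,140),("collar",19,173.5)):
    c=tcp+off*ex+[0,0,z]
    u=pr(np.array([c+r*np.cos(a)*ex+r*np.sin(a)*ey for a in t]));print(off,n,u[u[:,1].argmin()].round(1),u[:,0].min().round(1),u[:,0].max().round(1))
cr=cv2.resize(s["color"][180:290,190:330],None,fx=4,fy=4);cv2.imwrite("pics/c.png",cr[:,:,::-1])
E
```

```text
-8 foot [260.  213.8] 243.2 276.9
-8 collar [260.1 221.8] 227.0 293.1
-5 foot [260.  209.6] 243.2 276.9
-5 collar [260.1 216.8] 226.9 293.3
-2 foot [260.  205.4] 243.1 277.0
-2 collar [260.1 211.7] 226.7 293.4
```

View pics/c.png

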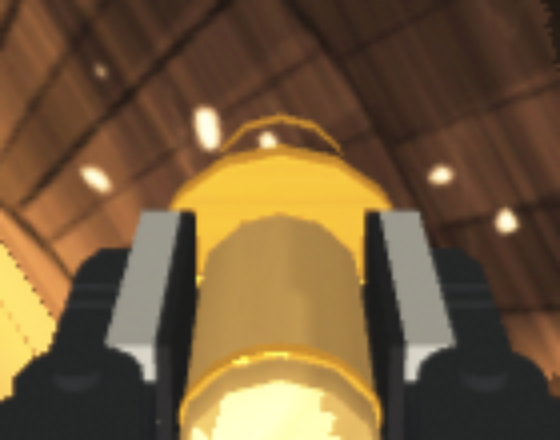

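The collar edge (row 217) and foot edge (row 209) both fit an upright stopper offset -4.7 mm along tool x. Next I move over the mouth and insert the foot part-way.

>>> play_rows([
  [-1,[10,-0.5,0],0],
  [-1,[20,-0.5,0],0],
  [-1,[20,0,0],0],
  [-1,[10.5,0,0],0],
  [-1,[0,0,0],0],
  [-1,[0,0,10],0],
  [-1,[0,0,15],0],
  [-1,[0,0,10],0],
  [-1,[0,0,6],0],
  [-1,[0,0,5],0],
  [-1,[0,0,5],0],
  [-1,[0,0,0],0],
])

```text
time: 16.65
tool_pos: [437.7, 320.3, 134.1]
tcp_rot: [180.0, 0.1, 16.5]
ft_force: [-0.6, 0.6, -0.5]
finger_gap: 21.9
grip_force: 39.4
```

```bash
python3 m.py w8.png | head -10; python3 - <<'E'
from h import *
a=snapshot("wrist");c=snapshot("scene")
A=cv2.resize(a["color"][150:300,180:340],(400,375));C=cv2.resize(c["color"][200:300,205:312],(400,375),interpolation=cv2.INTER_CUBIC)
cv2.imwrite("pics/d.png",np.hstack([A,C])[:,:,::-1])
E
```

```text
[438.36417051 320.64886854 135.34391963] [ 0.33806814 -0.35159502 -0.34005074] 21.992100154624453 16.75
stopper [([433.0, 320.0, 84.5], 0.82)]
collar [([432.7, 321.5, 120.0], 0.87)]
knob [([433.3, 322.5, 144.8], 0.9)]
mouth [([437.7, 317.1, 90.4], 0.62)]
stopper [([434.2, 320.6, 85.7], 0.7), ([707.9, 364.3, 4.3], 0.3)]
collar [([434.0, 324.2, 122.6], 0.57)]
knob [([434.1, 317.5, 152.5], 0.56), ([707.3, 363.1, 2.0], 0.47)]
mouth [([430.0, 320.2, 96.3], 0.63)]
top [('mouth', [[440.1, 322.5, 94.3]]), ('stopper', []), ('collar', []), ('knob', [[708.0, 360.2, 2.6]]), ('amber_flask', [[431.6, 318.3, -4.4]])]
```

View pics/d.png

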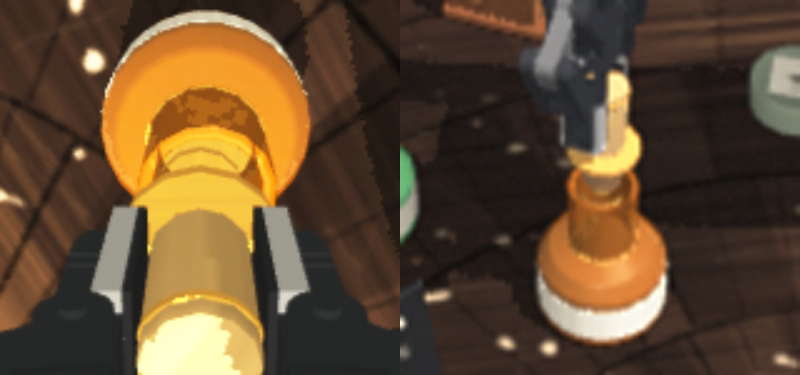

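The foot is in the bore, centred, with no contact force. Going down the rest of the way.

>>> play_rows([
  [-1,[0,0,4],0],
  [-1,[0,0,4],0],
  [-1,[0,0,4],0],
  [-1,[0,0,4],0],
  [-1,[0,0,3],0],
  [-1,[0,0,2],0],
  [-1,[0,0,0],0],
], force=20)

```text
time: 18.43
tool_pos: [437.9, 320.3, 113.3]
tcp_rot: [180.0, 0.1, 16.5]
ft_force: [-0.4, 0.6, -0.6]
finger_gap: 21.8
grip_force: 39.4
```

>>> play_rows([
  [-1,[0,0,1],0],
  [-1,[0,0,1],0],
  [-1,[0,0,1],0],
  [-1,[0,0,0],0],
])

```text
time: 18.77
tool_pos: [438.3, 320.6, 111.0]
tcp_rot: [180.0, -0.0, 16.5]
ft_force: [0.5, -0.6, -0.5]
finger_gap: 22.2
grip_force: 39.4
```

>>> play_rows([
  [-1,[0,0,1],0],
  [-1,[0,0,0.7],0],
  [-1,[0,0,0],0],
])

```text
time: 19.02
tool_pos: [438.5, 320.5, 109.4]
tcp_rot: [180.0, -0.0, 16.5]
ft_force: [1.3, -1.1, -0.2]
finger_gap: 21.8
grip_force: 39.4
```

>>> play_rows([
  [-1,[0,0,0.8],0],
  [-1,[0,0,0.7],0],
  [-1,[0,0,0],0],
])

```text
time: 19.27
tool_pos: [438.6, 320.5, 108.0]
tcp_rot: [180.0, -0.0, 16.5]
ft_force: [1.1, -2.1, 1.3]
finger_gap: 21.6
grip_force: 39.6
```

>>> play_rows([
  [-1,[0,0,0.6],0],
  [-1,[0,0,0.6],0],
  [-1,[0,0,0],0],
])

```text
time: 19.52
tool_pos: [438.8, 320.6, 107.8]
tcp_rot: [180.0, -0.1, 16.5]
ft_force: [-1.0, -3.2, 7.2]
finger_gap: 22.0
grip_force: 40.3
```

Vertical contact is 7 N, so the collar has met the rim. Releasing.

>>> play_rows([
  [-0.3,[0,0,0],0],
  [-0.2,[0,0,0],0],
  [-0.1,[0,0,0],0],
  [0,[0,0,0],0],
  [0.2,[0,0,0],0],
  [0.4,[0,0,0],0],
  [0.4,[0,0,0],0],
  [0.4,[0,0,0],0],
  [0.4,[0,0,0],0],
])

```text
time: 20.27
tool_pos: [438.3, 320.6, 106.7]
tcp_rot: [-180.0, 0.0, 16.5]
ft_force: [-0.0, 0.1, -0.6]
finger_gap: 59.5
grip_force: 0.0
```

```bash
python3 m.py w9.png | head -10; python3 - <<'E'
from h import *
a=snapshot("wrist");c=snapshot("scene")
A=cv2.resize(a["color"][150:300,180:340],(400,375));C=cv2.resize(c["color"][200:300,205:312],(400,375),interpolation=cv2.INTER_CUBIC)
cv2.imwrite("pics/e.png",np.hstack([A,C])[:,:,::-1])
E
```

```text
[438.34496683 320.58281933 106.70978566] [ 0.92505681 -0.0348077  -0.71077154] 60.05308682721329 20.3667
stopper [([431.4, 321.4, 56.1], 0.79)]
collar [([439.6, 323.9, 94.6], 0.6)]
knob [([435.5, 319.2, 117.6], 0.63)]
mouth []
stopper [([432.9, 321.8, 58.2], 0.58), ([436.8, 321.5, 94.1], 0.25)]
collar [([428.1, 109.2, -0.2], 0.59), ([434.0, 319.2, 93.5], 0.51)]
knob [([433.2, 317.9, 121.5], 0.78)]
mouth []
top [('mouth', [[439.9, 321.1, 94.2]]), ('stopper', []), ('collar', []), ('knob', [[661.1, 73.3, 61.6]]), ('amber_flask', [[425.1, 110.3, 0.1]])]
```

View pics/e.png

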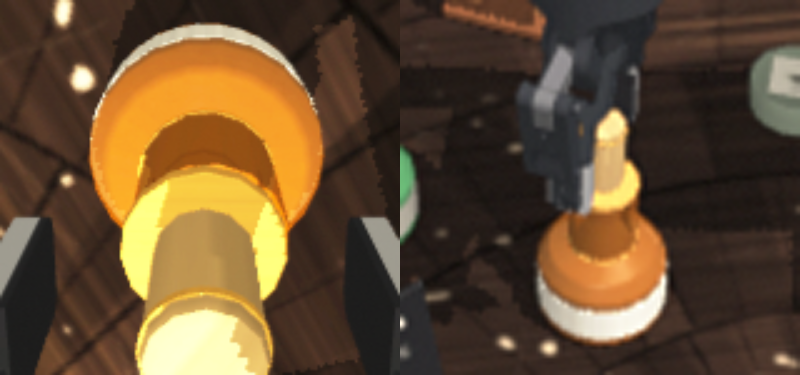

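The collar sits on the rim at about (205, 235) and the stopper looks upright and seated. That was my tenth picture, so the final check is numeric. Retreating.

>>> play_rows([
  [1,[0,0,0],0],
  [1,[0,0,0],0],
  [1,[0,0,0],0],
  [1,[0,0,-5],0],
  [1,[0,0,-15],0],
  [1,[0,0,-25],0],
  [1,[0,0,-25],0],
  [1,[0,0,-25],0],
  [1,[-20,0,-15],0],
  [1,[-30,0,-10],0],
  [1,[-30,0,0],0],
  [1,[0,0,0],0],
])

```text
time: 22.47
tool_pos: [358.1, 297.1, 227.4]
tcp_rot: [-180.0, 0.1, 16.5]
ft_force: [0.2, -0.4, -1.2]
finger_gap: 85.6
grip_force: 0.0
```

```bash
python3 - <<'E'
from h import *
st=sense();print(st["tool_pos"],st["time"])
for n in("wrist","scene","scene","wrist","top"):
  s=snapshot(n)
  print(n,[(q,[w(s,d["xyz"]).tolist()+[round(d["p"],2)] for d in pinpoint(q,s)[:1]]) for q in ["stopper","collar","knob","mouth","amber_flask"]])
E
```

```text
[358.1494432  297.07892857 227.41806037] 22.4667
wrist [('stopper', []), ('collar', [[436.1, 322.6, 92.6, 0.59]]), ('knob', [[434.9, 320.2, 117.4, 0.75]]), ('mouth', []), ('amber_flask', [[427.0, 114.8, -2.3, 0.23]])]
scene [('stopper', [[435.8, 320.0, 58.9, 0.7]]), ('collar', [[436.3, 321.6, 94.0, 0.68]]), ('knob', [[430.2, 319.9, 122.7, 0.68]]), ('mouth', [[432.0, 319.7, 95.1, 0.83]]), ('amber_flask', [[434.5, 321.8, -1.1, 0.79]])]
scene [('stopper', [[435.4, 321.8, 59.5, 0.64]]), ('collar', [[433.9, 321.5, 91.0, 0.62]]), ('knob', [[431.5, 319.6, 120.4, 0.75]]), ('mouth', [[429.1, 319.4, 95.3, 0.91]]), ('amber_flask', [[434.9, 319.9, -0.8, 0.93]])]
wrist [('stopper', [[434.3, 320.8, 56.3, 0.91]]), ('collar', [[432.0, 317.2, 93.4, 0.64]]), ('knob', [[432.5, 321.2, 120.3, 0.91]]), ('mouth', []), ('amber_flask', [])]
top [('stopper', []), ('collar', []), ('knob', [[701.0, 311.5, -2.3, 0.66]]), ('mouth', [[440.8, 323.1, 97.3, 0.5]]), ('amber_flask', [[436.1, 318.0, -2.5, 0.69]])]
```

```bash
python3 -c "
from bench import *
print(hand_in())"
```

```text
the job is handed in; nothing more can be done
None
```

I handed the job in at about 23 s: the stopper was slid to the track's open end, lifted off, and set upright in the amber flask's neck, then released. The final camera readings put its collar at rim height with the flask where it started, but `hand_in()` returned no verdict.

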